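Close the balance's draft shield and tare

TASK

The empty weighing beaker is already standing on the balance's pan: push both glass side doors of the draft shield fully shut by their finger grips, and only then press the long tare key all the way down and let it come up again. Be gentle with the instrument, do not press the small keys or open the top door, and leave the beaker and the things around the balance standing where they are.

Things in the scene. Friction and masses are not known exactly. Their poses are not given: they have to be found in the camera images.
- balance: lab balance with glass draft shield, fixed: 370 deep, 210 wide, 255 mm tall (top door's tab 266). Origin: centre of its underside; x runs from its front (robot side) to its back, y to its left, z up. Along x: key ledge (top at 36 mm) -185 to -145, display sloping up to 75 mm high -145 to -80, glass chamber -80 to +80, rear tower to +185. Side doors' outer faces at y = +-102 mm, rails' at +-105
- left_door (a joint): left (+y) sliding glass side door, m: 0 fully shut, up to 0.105 open. It slides along the balance's x; open means slid towards the balance's back. Pushed along the balance's -x it shuts against a firm stop. 1 to 2 N moves it and it stays where it is left
- right_door (a joint): right (-y) sliding glass side door, the mirror image of the left one, same values and stop
- left_grip (a point): centre of the left door's black finger grip, an upright block standing out sideways at the door's front end: 12 mm along the balance's x, from y = 102 to 128 mm, 185 to 235 mm above the bench. It moves with the door; at x = -70 mm in the balance's frame when shut. Beside the flat door behind the grip is free air, so shut fingers pointing down fit there and push on its back face
- right_grip (a point): centre of the right door's grip, the mirror image
- top_door (a joint): sliding glass door in the shield's top, m: 0 shut (as it starts), grows as it is slid to the back. It has a small black tab (10 x 50 x 16 mm) on top
- tare (a joint): travel of the tare key, m: 0 up, 0.004 fully down; a spring (1.4 N at the top, 4.2 N fully down) returns it
- tare_top (a point): centre of the upper face of the tare key: the one long bar-shaped grey key, 18 mm (balance's x) by 56 mm (y), on the level key ledge in the front right (-y) half, its top 42 mm above the bench, 6 mm above the ledge. Pressed straight down. The chamber's glass front (255 mm tall) is 85 mm behind its centre
- key0 (a joint): small round grey key, 12 mm across, standing 5 mm above the ledge, to the left (+y) of the tare key (38 mm left of the balance's middle); travel in m, 0 up, 0.004 fully down. Not to be pressed
- key1 (a joint): small round grey key, 12 mm across, standing 5 mm above the ledge, to the left (+y) of the tare key (61 mm left of the balance's middle); travel in m, 0 up, 0.004 fully down. Not to be pressed
- key2 (a joint): small round grey key, 12 mm across, standing 5 mm above the ledge, to the left (+y) of the tare key (84 mm left of the balance's middle); travel in m, 0 up, 0.004 fully down. Not to be pressed
- beaker: small empty glass beaker, 44 mm across, 58 mm tall, standing on the pan (86 mm above the bench) inside the draft shield; origin at the centre of its underside
- reagent_jar: amber glass jar with white screw lid, 68 mm across, 105 mm tall, standing beside the balance; origin at the centre of its underside
- cal_weight: polished steel calibration weight with a knob on top, 38 mm across, 58 mm tall; origin under its centre
- flask: stoppered conical glass flask, 82 mm across the foot, 126 mm tall; origin under its centre
- vial_a: amber sample vial with black cap, 27 mm across, 58 mm tall; origin under its centre
- vial_b: a second, like sample vial; origin under its centre
- spatula: slim steel laboratory spatula lying flat on the bench, 170 mm long along its own x axis, a 6 mm thick round stem with flat blades 10 and 14 mm wide at its ends; origin under its centre
- tip_box: blue pipette-tip box with clear lid, 122 x 82 x 92 mm tall, standing on the bench; origin under its centre

How it is judged:
By the outcome, as a careful person would: the job done as asked, in the order asked, and still so for the second after the job is handed in, with the robot touching nothing.
It also fails if it takes over 53 s, if anything falls off the work surface, if the arm or the gripper's body presses on something with over 40 N, if the wrist force passes 120 N, or if a joint passes its speed limit or range.

ROBOT

A 6-joint arm with a two-finger parallel gripper is mounted at the origin on the work surface. World frame = base frame: x ahead of the robot, y to its left, z up, the work surface at z = 0. Lengths are in m, angles in rad, forces in N, time in s.
With the tool pointing down it reaches from about 0.2 to 0.875 m from the base axis. Payload 3.4 kg.
Tool frame: the origin (TCP) lies midway between the tips of the shut fingers; the grasp point (between the pads) lies 19 mm behind it; z points along the fingers, y is the line along which they close (so a half turn about z gives the same grasp; the last joint's range is limited). The gripper opens to 94 mm and grips with 3 to 60 N. Pads are 16 mm wide; open, the fingers measure 119 mm over their backs; the gripper's body (75 mm by 177 mm) begins 78 mm behind the grasp point.
Start: joints at [-1.457, 0.276, 1.505, -0, 1.361, -0.121], TCP at [0.134, -0.559, 0.205] pointing down, gripper open.
Joint ranges: [-2.89, 2.89], [-0.75, 2.08], [0.22, 2.7], [-1.18, 4.32], [0.11, 2.71], [-2.7, 2.7]. Speed limits (rad/s): [2.57, 2.57, 3.14, 3.14, 3.14, 3.14].

INTERFACE

Orientations are given as a rotation vector (axis times angle).
In Python, from cell import ctrl gives the robot as it stands.
- The arm moves only by the shell command python3 -m inch 'ROWS'. ROWS is JSON, a list of rows, each an object of numbers: "fingers": the finger opening in cm, from 0 to 9.4; "dx", "dy", "dz": the shift along the tool's x, y, z in cm; "spin": the turn about the tool's z in rad. In form: [{"fingers": .., "dx": .., "dy": .., "dz": .., "spin": ..}, ...]. A call has 1 to 10 rows; each row shifts and turns the commanded pose from where the row before left it, along the tool's axes as they then stand; what a row does not reach is not made up. A row lasts 1/8 s, in which the tool goes at most 62.5 mm and 10.7 degrees, less where a joint would pass 70% of its speed; a pose out of reach is approached as far as the arm can. A call is refused whole if a number of a shift passes 6.25 or a number of a turn 0.188, either way. A call with a gripper value outside its range is refused whole. The fingers move at their own pace and stop on an object; the grip force is fixed at half the most. Time passes only in rows, so rows that do not move let the fingers close. It gives the time, the measured TCP pose, the force, the opening and the grip force at its end, in the units of the state.
- ctrl.state(): the state, without advancing time (a new reading comes with each control period).
- ctrl.grab_frame(name): name is "side" or "top" or "wrist"; returns the picture (420x560x3 uint8, red, green, blue); there is no depth.
- ctrl.get_calibration(name): a dict with "fx", "fy", "cx", "cy" (pixels), "R" (3x3) and "t" (3): a world point X has camera coordinates R X + t. Camera axes: x right, y down, z forward; pixel columns grow to the right and rows downward; lengths in m; the calibration is good to about 2 mm. A picture is of the moment at which its call begins: read the wrist's pose just before it. get_calibration takes no time and is no camera call; for the wrist camera it gives the pose at the moment of the call.
- ctrl.hand_in(): hands the job in; it is judged then, once.
The state is a dict: "clock": time; "joints": joint angles; "joint_vel": joint speeds; "tau": joint torques, N m; "position": TCP position; "ee_rot": TCP orientation; "ft_force": force on the tool from outside, world axes, zero at the start; "moment": the same for the moment, N m; "opening": opening from 0.0 (shut) to 1.0 (fully open); "grip_force": force on a finger pad.
Only numpy, scipy, OpenCV 4.12 (cv2) and the standard library are available. Lean on these libraries where they do the work, as an engineer would, in place of code of your own. Each camera call takes 0.05 s, during which the arm holds its last target. There are 200 camera calls.

## Working session

There is one attempt and no reset: what is moved stays moved. The work goes in short steps, Python scripts to look and compute and a shell command to move; the robot and the scene stay as the last step left them, time stands still between calls to the robot, and variables do not carry over. Pictures are saved under pics/ and viewed, at most 10 in all, crops included, and the job is handed in when it is done.

```bash
mkdir -p pics; python3 - <<'E'
from cell import ctrl
import cv2,numpy as np
for n in("side","top"):
    f=ctrl.grab_frame(n); cv2.imwrite(f"pics/{n}0.png",f[:,:,::-1]); c=ctrl.get_calibration(n); print(n,{k:np.round(v,3).tolist() for k,v in c.items()})
s=ctrl.state();print(s['clock'],s['position'],s['ee_rot'],s['ft_force'])
E
```

```text
side {'fx': 515.787, 'fy': 515.787, 'cx': 282.738, 'cy': 204.304, 'R': [[-0.974, -0.225, -0.003], [-0.213, 0.924, -0.319], [0.075, -0.31, -0.948]], 't': [0.534, 0.161, 1.203]}
top {'fx': 487.665, 'fy': 487.665, 'cx': 278.331, 'cy': 216.012, 'R': [[0.024, -1.0, -0.012], [-0.997, -0.023, -0.067], [0.067, 0.014, -0.998]], 't': [-0.013, 0.542, 1.257]}
0.1 [ 0.13369825 -0.55872993  0.20469393] [-3.11834767e+00 -3.67734969e-01  1.60324861e-05] [-0.21170256  0.13168676  0.24324704]
```

View pics/top0.png

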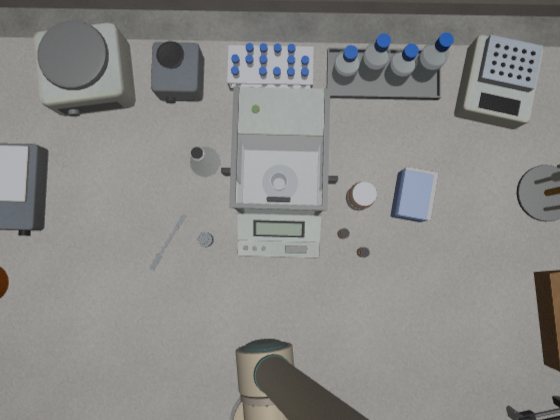

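View pics/side0.png

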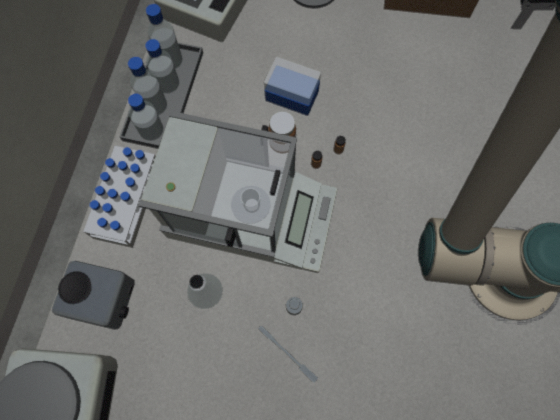

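The top view shows the balance with its display at (279,229). The grips are near (226,172) and (333,180), and the tare key is near (296,249). The side view shows the same layout. I'll measure more closely on an enlarged crop.

```bash
cat > h.py <<'E'
import numpy as np
from cell import ctrl
def ray(n,u,v,z):
    c=ctrl.get_calibration(n);R=np.array(c['R']);t=np.array(c['t'])
    d=R.T@np.array([(u-c['cx'])/c['fx'],(v-c['cy'])/c['fy'],1]);o=-R.T@t
    return o+d*(z-o[2])/d[2]
E
python3 - <<'E'
import cv2
i=cv2.imread('pics/top0.png')[140:265,185:385]
cv2.imwrite('pics/top0c.png',cv2.resize(i,None,fx=4,fy=4,interpolation=cv2.INTER_CUBIC))
E
```

```text
(no output)
```

View pics/top0c.png

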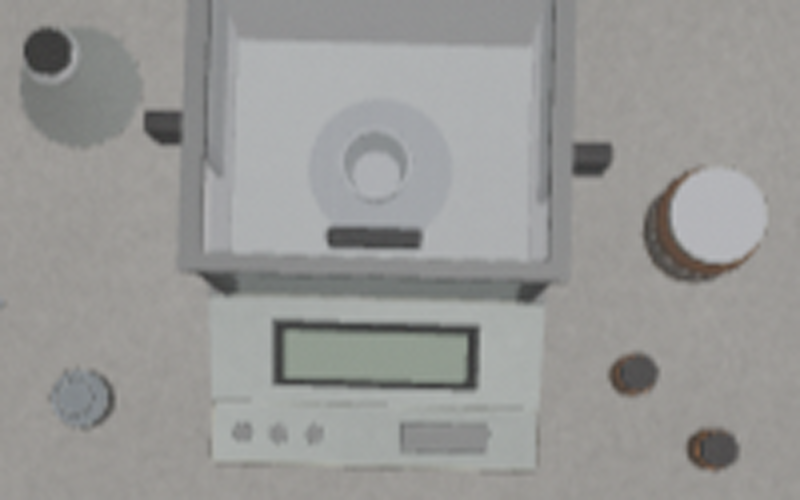

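Left grip's top face spans crop x 145–182, y 111–127, and the right one x 573–612, y 143–159. The tare key is at crop (401–488, 422–452), the front ledge corners at (213,464) and (535,468), and the roof's front corners at (180,268) and (567,280).

```bash
python3 - <<'E'
from h import *
from scipy.spatial.transform import Rotation as Ro
def c(x,y,z): return ray('top',185+(x+.5)/4-.5,140+(y+.5)/4-.5,z)
P={}
for k,a in dict(ledL=(213,464,.036),ledR=(535,468,.036),roofL=(180,268,.255),roofR=(567,280,.255),tare=(444.5,437,.042),tareL=(401,437,.042),tareR=(488,437,.042),LgOut=(145,119,.235),LgIn=(182,119,.235),RgOut=(612,151,.235),RgIn=(573,151,.235),LgB=(160,111,.235),LgF=(160,127,.235),RgB=(595,143,.235),RgF=(595,159,.235),jar=(718,215,.105),flask=(48,50,.126)).items():
    P[k]=c(*a); print(k,P[k].round(4))
for a,b in(('ledL','ledR'),('roofL','roofR')):
    d=P[a]-P[b]; print(np.hypot(*d[:2]),'yaw deg',np.degrees(np.arctan2(-d[0],d[1])))
yaw=np.mean([np.arctan2(-(P[a]-P[b])[0],(P[a]-P[b])[1]) for a,b in(('ledL','ledR'),('roofL','roofR'))])
ex=np.array([np.cos(yaw),np.sin(yaw)]);ey=np.array([-ex[1],ex[0]])
O1=(P['ledL']+P['ledR'])[:2]/2+.185*ex; O2=(P['roofL']+P['roofR'])[:2]/2+.08*ex
print('yaw',yaw,'O',O1,O2)
O=(O1+O2)/2
for k in P: print(k,'bal',[(P[k][:2]-O)@ex,(P[k][:2]-O)@ey])
R=Ro.from_rotvec(ctrl.state()['ee_rot']).as_matrix();print(R.round(3), np.arctan2(R[1,0],R[0,0]))
E
```

```text
ledL [0.4366 0.101  0.036 ]
ledR [ 0.4389 -0.1054  0.036 ]
roofL [0.5438 0.1009 0.255 ]
roofR [ 0.5421 -0.1053  0.255 ]
tare [ 0.4574 -0.0469  0.042 ]
tareL [ 0.4567 -0.0192  0.042 ]
tareR [ 0.458  -0.0747  0.042 ]
LgOut [0.6268 0.1248 0.235 ]
LgIn [0.6272 0.1046 0.235 ]
RgOut [ 0.6147 -0.1302  0.235 ]
RgIn [ 0.6143 -0.109   0.235 ]
LgB [0.6313 0.1167 0.235 ]
LgF [0.6225 0.1165 0.235 ]
RgB [ 0.6189 -0.1209  0.235 ]
RgF [ 0.6101 -0.1211  0.235 ]
jar [ 0.5963 -0.2092  0.105 ]
flask [0.6851 0.1996 0.126 ]
0.20639973385679836 yaw deg 0.6594097217390751
0.20619560492969247 yaw deg -0.48224638310314166
yaw 0.0015460417865113592 O [ 0.62274608 -0.00193196] [ 0.62296144 -0.00207557]
ledL bal [np.float64(-0.18613571470329404), np.float64(0.10326671645975466)]
ledR bal [np.float64(-0.18407942347148473), np.float64(-0.10312277407338072)]
roofL bal [np.float64(-0.07886530213067962), np.float64(0.10302071467514116)]
roofR bal [np.float64(-0.08091955969454215), np.float64(-0.1031646570615151)]
tare bal [np.float64(-0.16556730899937014), np.float64(-0.04468818554483993)]
tareL bal [np.float64(-0.16
[... 300 characters left out ...]
.float64(-0.00833550999539663), np.float64(-0.12822013351339184)]
RgIn bal [np.float64(-0.008766978225981423), np.float64(-0.10702334020904254)]
LgB bal [np.float64(0.008671917419496007), np.float64(0.11874045670428307)]
LgF bal [np.float64(-0.000143879238661472), np.float64(0.11847983794336796)]
RgB bal [np.float64(-0.004135004612150209), np.float64(-0.11891771014037981)]
RgF bal [np.float64(-0.012909686828639265), np.float64(-0.11904583984003983)]
jar bal [np.float64(-0.026905297718015097), np.float64(-0.20716172588383597)]
flask bal [np.float64(0.06255947296943601), np.float64(0.20152905751105982)]
[[ 0.973  0.233 -0.   ]
 [ 0.233 -0.973  0.002]
 [ 0.    -0.002 -1.   ]] 0.2347680336987228
```

Everything agrees: origin about (0.623,-0.002), yaw about 0, and the tare key at (0.457,-0.047). The right grip's back face is at x≈0.620 and the left one's at x≈0.633. I'll shut the fingers, rise, and turn so the tool's x points along world +y and its y along world +x.

```bash
python3 -m inch '[{"fingers":0,"dz":-2,"spin":-0.167},{"fingers":0,"dz":-2,"spin":-0.167},{"fingers":0,"dz":-2,"spin":-0.167},{"fingers":0,"dz":-2,"spin":-0.167},{"fingers":0,"dz":-2,"spin":-0.167},{"fingers":0,"dz":-2,"spin":-0.167},{"fingers":0,"dz":-2,"spin":-0.167},{"fingers":0,"dz":-2,"spin":-0.167},{"fingers":0},{"fingers":0}]'
```

```text
invalid input at $[0]: expected keys fingers, dx, dy, dz, spin
```

```bash
python3 -m inch '[{"fingers":0,"dx":0,"dy":0,"dz":-2,"spin":-0.167},{"fingers":0,"dx":0,"dy":0,"dz":-2,"spin":-0.167},{"fingers":0,"dx":0,"dy":0,"dz":-2,"spin":-0.167},{"fingers":0,"dx":0,"dy":0,"dz":-2,"spin":-0.167},{"fingers":0,"dx":0,"dy":0,"dz":-2,"spin":-0.167},{"fingers":0,"dx":0,"dy":0,"dz":-2,"spin":-0.167},{"fingers":0,"dx":0,"dy":0,"dz":-2,"spin":-0.167},{"fingers":0,"dx":0,"dy":0,"dz":-2,"spin":-0.167},{"fingers":0,"dx":0,"dy":0,"dz":0,"spin":0},{"fingers":0,"dx":0,"dy":0,"dz":0,"spin":0}]'
```

```text
clock: 1.35
position: [0.1337, -0.5588, 0.3644]
ee_rot: [-2.223, -2.218, -0.002]
ft_force: [-1.0, 0.2, -0.6]
opening: 0.009
grip_force: 0.0
```

```bash
python3 -m inch '[{"fingers":0,"dx":3,"dy":4,"dz":0,"spin":0},{"fingers":0,"dx":3,"dy":4,"dz":0,"spin":0},{"fingers":0,"dx":3,"dy":4,"dz":0,"spin":0},{"fingers":0,"dx":3,"dy":4,"dz":0,"spin":0},{"fingers":0,"dx":3,"dy":4,"dz":0,"spin":0},{"fingers":0,"dx":3,"dy":4,"dz":0,"spin":0},{"fingers":0,"dx":3,"dy":4,"dz":0,"spin":0},{"fingers":0,"dx":3,"dy":4,"dz":0,"spin":0},{"fingers":0,"dx":3,"dy":4,"dz":0,"spin":0},{"fingers":0,"dx":3,"dy":4,"dz":0,"spin":0}]'
```

```text
clock: 2.6
position: [0.5345, -0.2578, 0.364]
ee_rot: [-2.222, -2.218, 0.001]
ft_force: [0.3, -0.5, -0.0]
opening: 0.001
grip_force: 0.0
```

```bash
python3 -m inch '[{"fingers":0,"dx":3.3,"dy":3.2,"dz":0,"spin":0},{"fingers":0,"dx":3.3,"dy":3.2,"dz":0,"spin":0},{"fingers":0,"dx":3.3,"dy":3.2,"dz":0,"spin":0},{"fingers":0,"dx":3.3,"dy":3.2,"dz":0,"spin":0},{"fingers":0,"dx":0,"dy":0,"dz":0,"spin":0},{"fingers":0,"dx":0,"dy":0,"dz":0,"spin":0},{"fingers":0,"dx":0,"dy":0,"dz":0,"spin":0}]'; python3 - <<'E'
from cell import ctrl
import cv2
for n in("wrist","side"): cv2.imwrite(f"pics/{n}1.png",ctrl.grab_frame(n)[:,:,::-1])
s=ctrl.state();print(s['position'],s['joints'])
E
```

```text
clock: 3.48
position: [0.6608, -0.1283, 0.3655]
ee_rot: [-2.224, -2.219, 0.001]
ft_force: [0.6, -0.4, 0.2]
opening: 0.009
grip_force: 0.0
[ 0.66099433 -0.12835032  0.36582657] [-2.94836760e-01  4.01528060e-01  9.33242492e-01 -3.63075913e-04
  1.80652235e+00 -2.92983830e-01]
```

View pics/wrist1.png

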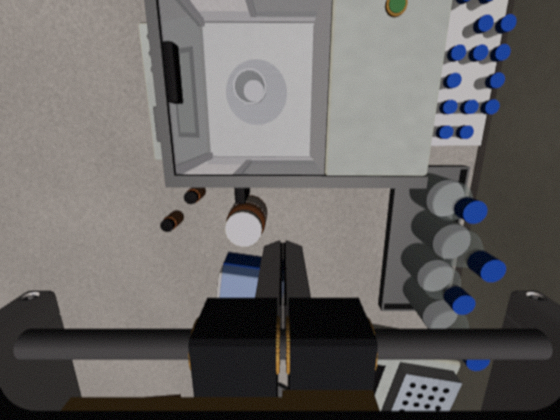

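The wrist view shows the right grip at about (235–249, 187–203), just outside the rail edge (v≈187). The closed fingertips are at (284,243), behind the grip, with free air around them.

```bash
python3 - <<'E'
from h import *
for a in((249,187,.235),(242,203,.235),(235,203,.235),(180,187,.255),(420,180,.255)): print(a,ray('wrist',*a).round(4))
E
```

```text
(249, 187, 0.235) [ 0.625  -0.1118  0.235 ]
(242, 203, 0.235) [ 0.6167 -0.1298  0.235 ]
(235, 203, 0.235) [ 0.6089 -0.1298  0.235 ]
(180, 187, 0.255) [ 0.5573 -0.1073  0.255 ]
(420, 180, 0.255) [ 0.8003 -0.1006  0.255 ]
```

```bash
python3 -m inch '[{"fingers":0,"dx":0.7,"dy":0,"dz":2,"spin":0},{"fingers":0,"dx":0,"dy":0,"dz":4,"spin":0},{"fingers":0,"dx":0,"dy":0,"dz":4,"spin":0},{"fingers":0,"dx":0,"dy":0,"dz":4,"spin":0},{"fingers":0,"dx":0,"dy":0,"dz":2.8,"spin":0},{"fingers":0,"dx":0,"dy":0,"dz":0,"spin":0},{"fingers":0,"dx":0,"dy":0,"dz":0,"spin":0}]'
```

```text
clock: 4.45
position: [0.6624, -0.121, 0.1991]
ee_rot: [2.221, 2.219, 0.002]
ft_force: [0.9, 0.5, -0.2]
opening: 0.003
grip_force: 0.0
```

```bash
python3 -m inch '[{"fingers":0,"dx":0,"dy":-1,"dz":0,"spin":0},{"fingers":0,"dx":0,"dy":-0.8,"dz":0,"spin":0},{"fingers":0,"dx":0,"dy":-0.6,"dz":0,"spin":0},{"fingers":0,"dx":0,"dy":-0.6,"dz":0,"spin":0},{"fingers":0,"dx":0,"dy":-0.6,"dz":0,"spin":0},{"fingers":0,"dx":0,"dy":-0.6,"dz":0,"spin":0},{"fingers":0,"dx":0,"dy":-0.6,"dz":0,"spin":0}]'
```

```text
clock: 5.32
position: [0.6137, -0.1202, 0.1976]
ee_rot: [2.221, 2.221, 0.001]
ft_force: [2.0, 0.8, 1.0]
opening: 0.003
grip_force: 0.7
```

```bash
python3 -m inch '[{"fingers":0,"dx":0,"dy":-0.6,"dz":0,"spin":0},{"fingers":0,"dx":0,"dy":-0.6,"dz":0,"spin":0},{"fingers":0,"dx":0,"dy":-0.6,"dz":0,"spin":0},{"fingers":0,"dx":0,"dy":-0.6,"dz":0,"spin":0},{"fingers":0,"dx":0,"dy":-0.6,"dz":0,"spin":0},{"fingers":0,"dx":0,"dy":-0.3,"dz":0,"spin":0},{"fingers":0,"dx":0,"dy":-0.2,"dz":0,"spin":0},{"fingers":0,"dx":0,"dy":0,"dz":0,"spin":0}]'
```

```text
clock: 6.32
position: [0.5783, -0.1204, 0.1973]
ee_rot: [-2.221, -2.221, 0.001]
ft_force: [-0.3, 0.2, 0.2]
opening: 0.005
grip_force: 0.1
```

```bash
python3 -m inch '[{"fingers":0,"dx":0,"dy":-0.2,"dz":0,"spin":0},{"fingers":0,"dx":0,"dy":-0.2,"dz":0,"spin":0},{"fingers":0,"dx":0,"dy":0,"dz":0,"spin":0}]'
```

```text
clock: 6.7
position: [0.5744, -0.1204, 0.1973]
ee_rot: [-2.221, -2.221, 0.001]
ft_force: [0.7, 0.7, 0.0]
opening: 0.002
grip_force: 0.3
```

```bash
python3 -m inch '[{"fingers":0,"dx":0,"dy":-0.15,"dz":0,"spin":0},{"fingers":0,"dx":0,"dy":-0.1,"dz":0,"spin":0}]'
```

```text
clock: 6.95
position: [0.5722, -0.1203, 0.1973]
ee_rot: [2.221, 2.221, -0.0]
ft_force: [1.0, 0.3, -1.8]
opening: 0.009
grip_force: 0.6
```

```bash
python3 -m inch '[{"fingers":0,"dx":0,"dy":-0.1,"dz":0,"spin":0},{"fingers":0,"dx":0,"dy":0,"dz":0,"spin":0}]'
```

```text
clock: 7.2
position: [0.5711, -0.1203, 0.1975]
ee_rot: [-2.221, -2.221, 0.0]
ft_force: [1.2, -0.4, -0.3]
opening: 0.007
grip_force: 0.4
```

```bash
python3 -m inch '[{"fingers":0,"dx":0,"dy":-0.1,"dz":0,"spin":0},{"fingers":0,"dx":0,"dy":0,"dz":0,"spin":0}]'
```

```text
clock: 7.45
position: [0.5702, -0.1203, 0.1975]
ee_rot: [2.221, 2.221, -0.0]
ft_force: [0.1, 0.3, -0.6]
opening: 0.006
grip_force: 0.4
```

```bash
python3 -m inch '[{"fingers":0,"dx":0,"dy":-0.1,"dz":0,"spin":0},{"fingers":0,"dx":0,"dy":-0.1,"dz":0,"spin":0},{"fingers":0,"dx":0,"dy":0,"dz":0,"spin":0}]'
```

```text
clock: 7.82
position: [0.57, -0.1203, 0.1976]
ee_rot: [2.22, 2.219, 0.004]
ft_force: [5.2, 0.3, -2.7]
opening: 0.006
grip_force: 2.7
```

```bash
python3 -m inch '[{"fingers":0,"dx":0,"dy":-0.1,"dz":0,"spin":0},{"fingers":0,"dx":0,"dy":0,"dz":0,"spin":0}]'
```

```text
clock: 8.07
position: [0.57, -0.1203, 0.1976]
ee_rot: [2.219, 2.218, 0.006]
ft_force: [6.4, 0.6, -3.4]
opening: 0.007
grip_force: 3.6
```

```bash
python3 -m inch '[{"fingers":0,"dx":0,"dy":-0.1,"dz":0,"spin":0},{"fingers":0,"dx":0,"dy":0,"dz":0,"spin":0}]'; python3 - <<'E'
from cell import ctrl
import cv2
cv2.imwrite("pics/w2.png",ctrl.grab_frame("wrist")[:,:,::-1])
E
```

```text
clock: 8.32
position: [0.57, -0.1203, 0.1976]
ee_rot: [2.218, 2.217, 0.008]
ft_force: [8.5, 1.0, -4.8]
opening: 0.004
grip_force: 4.6
```

View pics/w2.png

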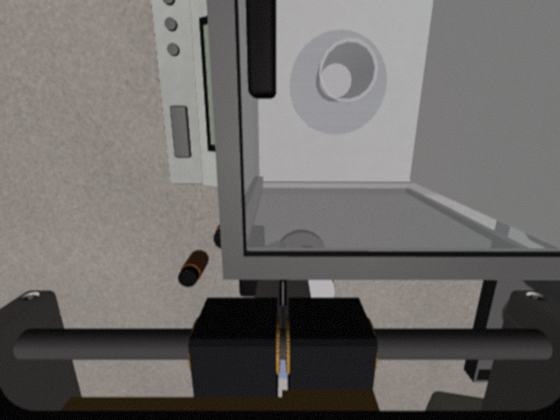

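The door is against its stop: TCP is at x=0.570, where 0.5715 was expected, and the force is rising. In the picture the grip at (248,286) sits by the front post. Next I back off, lift and cross over to the left grip.

```bash
python3 -m inch '[{"fingers":0,"dx":0,"dy":1,"dz":0,"spin":0},{"fingers":0,"dx":0,"dy":1.5,"dz":0,"spin":0},{"fingers":0,"dx":0,"dy":1,"dz":-4,"spin":0},{"fingers":0,"dx":0,"dy":1,"dz":-5,"spin":0},{"fingers":0,"dx":0,"dy":1,"dz":-5,"spin":0},{"fingers":0,"dx":0,"dy":1,"dz":-2.5,"spin":0},{"fingers":0,"dx":5,"dy":1.2,"dz":0,"spin":0},{"fingers":0,"dx":5,"dy":1,"dz":0,"spin":0},{"fingers":0,"dx":5,"dy":1,"dz":0,"spin":0},{"fingers":0,"dx":5,"dy":1,"dz":0,"spin":0}]'
```

```text
clock: 9.62
position: [0.6736, 0.0813, 0.3622]
ee_rot: [-2.222, -2.221, 0.002]
ft_force: [1.0, -0.0, 0.6]
opening: 0.008
grip_force: 0.0
```

```bash
python3 -m inch '[{"fingers":0,"dx":3.6,"dy":0,"dz":0,"spin":0},{"fingers":0,"dx":0,"dy":0,"dz":0,"spin":0},{"fingers":0,"dx":0,"dy":0,"dz":0,"spin":0}]'; python3 - <<'E'
from cell import ctrl
import cv2
cv2.imwrite("pics/t3.png",cv2.resize(ctrl.grab_frame("side")[100:310,120:400,::-1],None,fx=2.8,fy=2.8))
E
```

```text
clock: 10.0
position: [0.6734, 0.1151, 0.3622]
ee_rot: [2.221, 2.221, -0.002]
ft_force: [-0.1, -0.3, -1.6]
opening: 0.005
grip_force: 0.0
```

View pics/t3.png

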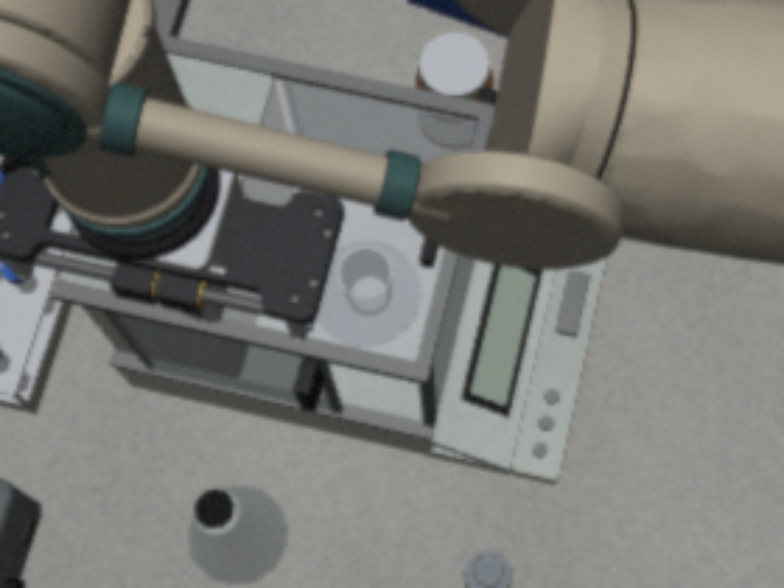

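The side view shows the left grip at crop (310,383), still open, with the flask well clear below it. I'll lower the fingers behind the grip.

```bash
python3 -m inch '[{"fingers":0,"dx":0.1,"dy":0,"dz":2,"spin":0},{"fingers":0,"dx":0,"dy":0,"dz":4,"spin":0},{"fingers":0,"dx":0,"dy":0,"dz":4,"spin":0},{"fingers":0,"dx":0,"dy":0,"dz":4,"spin":0},{"fingers":0,"dx":0,"dy":0,"dz":2.5,"spin":0},{"fingers":0,"dx":0,"dy":0,"dz":0,"spin":0},{"fingers":0,"dx":0,"dy":0,"dz":0,"spin":0}]'
```

```text
clock: 10.92
position: [0.6742, 0.1158, 0.1989]
ee_rot: [2.222, 2.219, 0.002]
ft_force: [-0.2, 0.3, 0.3]
opening: 0.005
grip_force: 0.0
```

```bash
python3 -m inch '[{"fingers":0,"dx":0,"dy":-1,"dz":0,"spin":0},{"fingers":0,"dx":0,"dy":-0.8,"dz":0,"spin":0},{"fingers":0,"dx":0,"dy":-0.6,"dz":0,"spin":0},{"fingers":0,"dx":0,"dy":-0.6,"dz":0,"spin":0},{"fingers":0,"dx":0,"dy":-0.6,"dz":0,"spin":0},{"fingers":0,"dx":0,"dy":-0.6,"dz":0,"spin":0},{"fingers":0,"dx":0,"dy":-0.6,"dz":0,"spin":0}]'
```

```text
clock: 11.8
position: [0.6252, 0.1168, 0.1976]
ee_rot: [2.221, 2.221, 0.001]
ft_force: [2.2, 0.5, 1.5]
opening: 0.008
grip_force: 0.7
```

```bash
python3 -m inch '[{"fingers":0,"dx":0,"dy":-0.6,"dz":0,"spin":0},{"fingers":0,"dx":0,"dy":-0.6,"dz":0,"spin":0},{"fingers":0,"dx":0,"dy":-0.6,"dz":0,"spin":0},{"fingers":0,"dx":0,"dy":-0.6,"dz":0,"spin":0},{"fingers":0,"dx":0,"dy":-0.6,"dz":0,"spin":0},{"fingers":0,"dx":0,"dy":-0.6,"dz":0,"spin":0},{"fingers":0,"dx":0,"dy":-0.5,"dz":0,"spin":0},{"fingers":0,"dx":0,"dy":-0.3,"dz":0,"spin":0},{"fingers":0,"dx":0,"dy":-0.2,"dz":0,"spin":0},{"fingers":0,"dx":0,"dy":0,"dz":0,"spin":0}]'
```

```text
clock: 13.05
position: [0.5788, 0.1165, 0.1973]
ee_rot: [-2.221, -2.221, 0.002]
ft_force: [0.1, -0.1, -0.1]
opening: 0.005
grip_force: 0.1
```

```bash
python3 -m inch '[{"fingers":0,"dx":0,"dy":-0.2,"dz":0,"spin":0},{"fingers":0,"dx":0,"dy":-0.1,"dz":0,"spin":0},{"fingers":0,"dx":0,"dy":-0.1,"dz":0,"spin":0},{"fingers":0,"dx":0,"dy":0,"dz":0,"spin":0}]'
```

```text
clock: 13.55
position: [0.5751, 0.1165, 0.1973]
ee_rot: [2.221, 2.221, -0.001]
ft_force: [0.9, -0.0, -0.1]
opening: 0.003
grip_force: 0.4
```

```bash
python3 -m inch '[{"fingers":0,"dx":0,"dy":-0.1,"dz":0,"spin":0},{"fingers":0,"dx":0,"dy":-0.1,"dz":0,"spin":0},{"fingers":0,"dx":0,"dy":-0.1,"dz":0,"spin":0},{"fingers":0,"dx":0,"dy":-0.1,"dz":0,"spin":0},{"fingers":0,"dx":0,"dy":0,"dz":0,"spin":0}]'
```

```text
clock: 14.18
position: [0.5713, 0.1167, 0.1975]
ee_rot: [2.221, 2.221, 0.0]
ft_force: [2.2, -0.1, -2.0]
opening: 0.007
grip_force: 0.8
```

```bash
python3 -m inch '[{"fingers":0,"dx":0,"dy":-0.1,"dz":0,"spin":0},{"fingers":0,"dx":0,"dy":-0.1,"dz":0,"spin":0},{"fingers":0,"dx":0,"dy":0,"dz":0,"spin":0}]'
```

```text
clock: 14.55
position: [0.5714, 0.1167, 0.1976]
ee_rot: [2.219, 2.219, 0.005]
ft_force: [6.3, -0.1, -3.8]
opening: 0.005
grip_force: 3.1
```

```bash
python3 -m inch '[{"fingers":0,"dx":0,"dy":-0.1,"dz":0,"spin":0},{"fingers":0,"dx":0,"dy":-0.1,"dz":0,"spin":0},{"fingers":0,"dx":0,"dy":0,"dz":0,"spin":0}]'
```

```text
clock: 14.92
position: [0.5715, 0.1167, 0.1976]
ee_rot: [2.217, 2.217, 0.009]
ft_force: [10.8, -0.1, -6.3]
opening: 0.003
grip_force: 4.9
```

The left door is against its stop at x=0.5715. I'll back off, lift and move over the tare key. There I'll turn so the gripper's narrow side faces the chamber glass.

```bash
python3 -m inch '[{"fingers":0,"dx":0,"dy":1,"dz":0,"spin":0},{"fingers":0,"dx":0,"dy":1.5,"dz":0,"spin":0},{"fingers":0,"dx":0,"dy":0,"dz":-4,"spin":0},{"fingers":0,"dx":0,"dy":0,"dz":-5,"spin":0},{"fingers":0,"dx":0,"dy":0,"dz":-5,"spin":0},{"fingers":0,"dx":0,"dy":0,"dz":-2.5,"spin":0},{"fingers":0,"dx":-4,"dy":-3.4,"dz":0,"spin":0},{"fingers":0,"dx":-4,"dy":-3.4,"dz":0,"spin":0},{"fingers":0,"dx":-4,"dy":-3.4,"dz":0,"spin":0},{"fingers":0,"dx":-4,"dy":-3.4,"dz":0,"spin":0}]'
```

```text
clock: 16.18
position: [0.4551, -0.0442, 0.3626]
ee_rot: [-2.22, -2.222, 0.001]
ft_force: [0.9, -1.0, 0.1]
opening: 0.005
grip_force: 0.0
```

```bash
python3 -m inch '[{"fingers":0,"dx":0,"dy":0,"dz":0,"spin":-0.1745},{"fingers":0,"dx":0,"dy":0,"dz":0,"spin":-0.1745},{"fingers":0,"dx":0,"dy":0,"dz":0,"spin":-0.1745},{"fingers":0,"dx":0,"dy":0,"dz":0,"spin":-0.1745},{"fingers":0,"dx":0,"dy":0,"dz":0,"spin":-0.1745},{"fingers":0,"dx":0,"dy":0,"dz":0,"spin":-0.1745},{"fingers":0,"dx":0,"dy":0,"dz":0,"spin":-0.1745},{"fingers":0,"dx":0,"dy":0,"dz":0,"spin":-0.1745},{"fingers":0,"dx":0,"dy":0,"dz":0,"spin":-0.1745},{"fingers":0,"dx":0,"dy":0,"dz":0,"spin":0}]'; python3 - <<'E'
from cell import ctrl
import cv2
s=ctrl.state();print(s['position'],s['ee_rot'],s['joints'])
print(ctrl.get_calibration("wrist"))
cv2.imwrite("pics/w4.png",ctrl.grab_frame("wrist")[:,:,::-1])
E
```

```text
clock: 17.42
position: [0.4563, -0.0431, 0.3625]
ee_rot: [-0.003, -3.141, -0.001]
ft_force: [0.2, 0.3, 0.2]
opening: 0.005
grip_force: 0.0
[ 0.45633528 -0.04311268  0.36249602] [-3.49688566e-03 -3.14078753e+00 -6.98820855e-04] [-2.46391682e-01  4.48066531e-02  1.41417838e+00  2.38175278e-04
  1.68349474e+00 -1.81493457e+00]
{'fx': 291.13749801991327, 'fy': 291.13749801991327, 'cx': 282.482854151052, 'cy': 209.77503647303368, 'R': array([[ 2.10214342e-03,  9.99997747e-01,  2.93689014e-04],
       [ 9.57632426e-01, -2.09766365e-03,  2.87985652e-01],
       [ 2.87985619e-01, -3.24141021e-04, -9.57634679e-01]]), 't': array([ 0.04242131, -0.51263057,  0.41173692])}
```

View pics/w4.png

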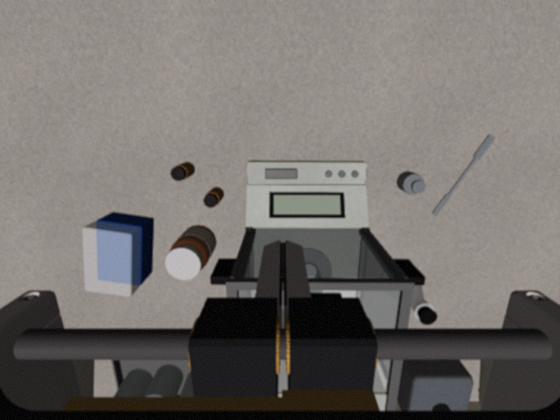

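The wrist view shows both grips level at (222,271) and (412,271), so both doors are shut. The tare key is at (265–298, 169–179).

```bash
python3 - <<'E'
from h import *
import cv2
i=cv2.imread('pics/w4.png');g=i[164:184,258:305].mean(2)
print(ray('wrist',281.3,173.7,.042),ray('wrist',265,174,.042),ray('wrist',298,174,.042))
print(g[10].astype(int),g[:,23].astype(int))
E
```

```text
[ 0.45750234 -0.04548959  0.042     ] [ 0.45793782 -0.07367546  0.042     ] [ 0.45811343 -0.0166158   0.042     ]
[163 166 163 165 162 165 148 121 108 115 112 116 115 118 116 114 115 116
 113 117 115 113 115 111 112 112 113 113 114 111 112 115 111 112 110 112
 113 106 102 125 156 163 165 163 164 163 164] [164 162 163 151 112  91 105 114 113 117 111 116 113 105 112 140 158 161
 164 149]
```

```bash
python3 -m inch '[{"fingers":0,"dx":-0.1,"dy":-0.3,"dz":2,"spin":0},{"fingers":0,"dx":0,"dy":0,"dz":4,"spin":0},{"fingers":0,"dx":0,"dy":0,"dz":4,"spin":0},{"fingers":0,"dx":0,"dy":0,"dz":4,"spin":0},{"fingers":0,"dx":0,"dy":0,"dz":4,"spin":0},{"fingers":0,"dx":0,"dy":0,"dz":4,"spin":0},{"fingers":0,"dx":0,"dy":0,"dz":3,"spin":0},{"fingers":0,"dx":0,"dy":0,"dz":2,"spin":0},{"fingers":0,"dx":0,"dy":0,"dz":0,"spin":0},{"fingers":0,"dx":0,"dy":0,"dz":0,"spin":0}]'
```

```text
clock: 18.73
position: [0.458, -0.0464, 0.0932]
ee_rot: [0.002, 3.14, -0.001]
ft_force: [-0.5, 0.0, 0.0]
opening: 0.003
grip_force: 0.0
```

```bash
python3 -m inch '[{"fingers":0,"dx":0,"dy":0,"dz":1.5,"spin":0},{"fingers":0,"dx":0,"dy":0,"dz":1,"spin":0},{"fingers":0,"dx":0,"dy":0,"dz":0.3,"spin":0},{"fingers":0,"dx":0,"dy":0,"dz":0.2,"spin":0},{"fingers":0,"dx":0,"dy":0,"dz":0,"spin":0},{"fingers":0,"dx":0,"dy":0,"dz":0,"spin":0}]'
```

```text
clock: 19.48
position: [0.4575, -0.0463, 0.0627]
ee_rot: [0.001, 3.141, -0.0]
ft_force: [-0.3, -0.3, -0.0]
opening: 0.005
grip_force: 0.0
```

```bash
python3 -m inch '[{"fingers":0,"dx":0,"dy":0,"dz":0.8,"spin":0},{"fingers":0,"dx":0,"dy":0,"dz":0.6,"spin":0},{"fingers":0,"dx":0,"dy":0,"dz":0.4,"spin":0},{"fingers":0,"dx":0,"dy":0,"dz":0.3,"spin":0},{"fingers":0,"dx":0,"dy":0,"dz":0.1,"spin":0},{"fingers":0,"dx":0,"dy":0,"dz":0,"spin":0}]'
```

```text
clock: 20.23
position: [0.457, -0.0462, 0.0405]
ee_rot: [-0.0, -3.141, -0.0]
ft_force: [-0.7, 0.8, 1.9]
opening: 0.003
grip_force: 1.2
```

```bash
python3 -m inch '[{"fingers":0,"dx":0,"dy":0,"dz":0.1,"spin":0},{"fingers":0,"dx":0,"dy":0,"dz":0.1,"spin":0},{"fingers":0,"dx":0,"dy":0,"dz":0,"spin":0}]'
```

```text
clock: 20.6
position: [0.457, -0.0462, 0.0385]
ee_rot: [-0.0, -3.141, -0.0]
ft_force: [-1.9, 0.2, 4.5]
opening: 0.009
grip_force: 1.9
```

```bash
python3 -m inch '[{"fingers":0,"dx":0,"dy":0,"dz":0.1,"spin":0},{"fingers":0,"dx":0,"dy":0,"dz":0,"spin":0}]'
```

```text
clock: 20.85
position: [0.457, -0.0462, 0.0381]
ee_rot: [-0.0, -3.141, 0.0]
ft_force: [-3.7, 0.7, 10.9]
opening: -0.0
grip_force: 5.0
```

The key is at its bottom: z=0.038 and 10.9 N, well past the 4.2 N spring. I'll let it up.

```bash
python3 -m inch '[{"fingers":0,"dx":0,"dy":0,"dz":0,"spin":0},{"fingers":0,"dx":0,"dy":0,"dz":-0.3,"spin":0},{"fingers":0,"dx":0,"dy":0,"dz":-0.4,"spin":0},{"fingers":0,"dx":0,"dy":0,"dz":-1,"spin":0},{"fingers":0,"dx":0,"dy":0,"dz":-3,"spin":0},{"fingers":0,"dx":0,"dy":0,"dz":-5,"spin":0},{"fingers":0,"dx":0,"dy":0,"dz":-5,"spin":0},{"fingers":0,"dx":4,"dy":0,"dz":-4,"spin":0},{"fingers":0,"dx":4,"dy":0,"dz":-4,"spin":0},{"fingers":0,"dx":4,"dy":0,"dz":-4,"spin":0}]'
```

```text
clock: 22.1
position: [0.3363, -0.0462, 0.3063]
ee_rot: [-0.0, 3.14, -0.001]
ft_force: [-0.3, 0.1, 0.6]
opening: 0.004
grip_force: 0.0
```

```bash
python3 -m inch '[{"fingers":0,"dx":0,"dy":-6,"dz":0,"spin":0},{"fingers":0,"dx":0,"dy":-6,"dz":0,"spin":0},{"fingers":0,"dx":0,"dy":-6,"dz":0,"spin":0},{"fingers":0,"dx":0,"dy":-6,"dz":0,"spin":0},{"fingers":0,"dx":0,"dy":-6,"dz":0,"spin":0},{"fingers":0,"dx":0,"dy":0,"dz":0,"spin":0},{"fingers":0,"dx":0,"dy":0,"dz":0,"spin":0}]'; python3 - <<'E'
from cell import ctrl
import cv2
i=ctrl.grab_frame("top")[140:265,185:385,::-1]
cv2.imwrite('pics/t5.png',cv2.resize(i,None,fx=4,fy=4,interpolation=cv2.INTER_CUBIC))
E
```

```text
clock: 22.98
position: [0.3371, -0.3458, 0.3045]
ee_rot: [0.001, 3.142, 0.001]
ft_force: [-0.6, 0.5, 0.6]
opening: 0.005
grip_force: 0.0
```

View pics/t5.png

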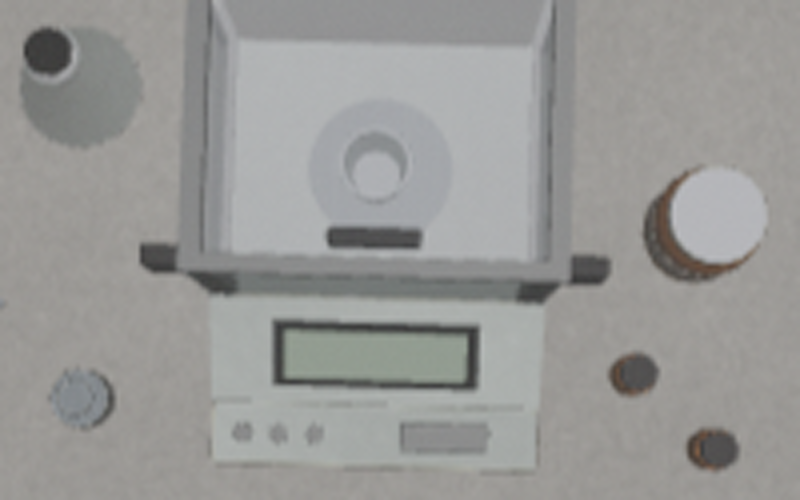

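Both grips are at the front (160,257 and 590,269). The beaker, top tab and surrounding items haven't moved, and the arm is clear.

```bash
python3 -c "
from cell import ctrl
print(ctrl.hand_in())"
```

```text
the job is handed in; nothing more can be done
None
```

I pushed both side doors shut against their stops, then pressed the tare key fully down and let it up. The job is handed in at about 23 s, and the last picture shows nothing else moved.

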